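# Pull the fused control card from the layout's card rack and park it in the sheet stand

## Robot

A 7-joint arm with a two-finger parallel gripper is mounted at the origin on the work surface; the furniture and walls round the work are solid. World frame = base frame: x ahead of the robot, y to its left, z up, the work surface at z = 0. Lengths are in m, angles in rad, forces in N, time in s.
With the tool pointing down it reaches from about 0.425 to 0.875 m from the base axis. Payload 4.7 kg.
Tool frame: the origin (TCP) lies midway between the tips of the shut fingers; the grasp point (between the pads) lies 19 mm behind it; z points along the fingers, y is the line along which they close (so a half turn about z gives the same grasp; the last joint's range is limited). The gripper opens to 87 mm and grips with 3 to 60 N. Pads are 19 mm wide; open, the fingers measure 117 mm over their backs; the gripper's body (75 mm by 190 mm) begins 51 mm behind the grasp point.
Start: joints at [1.341, 0.321, -0.07, 1.45, 0.023, 1.371, -0.057], TCP at [0.157, -0.631, 0.223] pointing down, gripper open.
Joint ranges: [-2.86, 2.86], [-0.3, 2.09], [-1.38, 1.24], [0.06, 2.45], [-1.56, 4.7], [0.09, 2.05], [-2.69, 2.69]. Speed limits (rad/s): [2.57, 2.57, 3.14, 3.14, 3.14, 3.14, 3.14].

## Interface

Orientations are given as a rotation vector (axis times angle).
In Python, from plant import manip gives the robot as it stands.
- The arm moves only by the tool carry_out, never from a script. Its argument "deltas" is a list that holds one entry, the list of rows, each a list of 5 numbers: the finger opening in mm, from 0 to 87, then the shift along the tool's x, y, z in mm, then the turn about the tool's z in degrees. A call has 1 to 20 rows; each row is the pose to reach, as a shift and turn from the pose commanded when the call began, along the tool's axes at that moment; what a row does not reach only later rows make up. A row lasts 1/12 s, in which the tool goes at most 41.7 mm and 7.16 degrees, less where a joint would pass 70% of its speed; a pose out of reach is approached as far as the arm can. A call with a gripper value outside its range is refused whole. The fingers move at their own pace and stop on an object; the grip force is fixed at half the most. Time passes only in rows, so rows that repeat a pose let the fingers close. It gives the time, the measured TCP pose, the force, the opening and the grip force at its end, in the units of the state.
- manip.state(): the state, without advancing time (a new reading comes with each control period).
- manip.grab_frame(name): name is "side" or "top" or "wrist"; returns a dict with "frame" (400x640x3 uint8, red, green, blue), "mtx" (3x3 intrinsics, pixels), "distortion" ([k1, k2, p1, p2, k3] as OpenCV has them; the pictures are not rectified), "eye" and "rotation" of the camera in the world. Camera axes: x right, y up, looking along -z (the intrinsics and any distortion apply to the point x, -y, -z); pixel columns grow to the right and rows downward; lengths in m; the calibration is good to about 2 mm. A picture is of the moment at which its call begins. There is no depth.
- manip.hand_in(): hands the job in; it is judged then, once.
Trained networks look in a picture, given as the dict that the camera call returned (one of the last four; its "shot" number tells which), for a name from the list of things; names that differ only in an ending like _2 or _b are one class to them, and where a whole thing is asked for, a point or a joint stands for the part that bears it (a point fixed in the world has none). Each returns a list of dicts, best first, with "score" (0 to 1); they miss things now and then, are a little off and sometimes report something else, mostly with a low value. They report only what shows in the picture. A call takes as long as a camera call.
- manip.recognise(name, picture): "extent" ([centre column, centre row, width, height] in pixels, round what is visible of it).
- manip.trace(name, picture): "mask" (400x640 bool, what is visible of it) and "extent" ([centre column, centre row, width, height] in pixels, round what is visible of it).
The state is a dict: "time": time; "joint_pos": joint angles; "joint_velocities": joint speeds; "effort": joint torques, N m; "position": TCP position; "ee_rot": TCP orientation; "ft_force": force on the tool from outside, world axes, zero at the start; "wrist_torque": the same for the moment, N m; "opening": finger opening in m; "grasp_force": force on a finger pad.
Only numpy, scipy, OpenCV 4.12 (cv2) and the standard library are available. Lean on these libraries where they do the work, as an engineer would, in place of code of your own. Each camera call takes 0.05 s, during which the arm holds its last target. There are 200 camera calls.

## Task

The control card with the round fuse-holder cap on its top edge is dead. Press down the ejector pedal of its slot so that the card rises by itself above its neighbours, draw it up out of the rack by its top edge, and stand it fully down in the one saw kerf of the wooden stand that fits its thickness, upright and along the kerf, then let go. Do not drop the card, leave the other three cards plugged in, and do not disturb the things standing around.

Things in the scene. Friction and masses are not known exactly. Their poses are not given: they have to be found in the camera images.
- rack: Fixed card rack, 100 x 112 x 61 mm. Origin: centre of its underside, on a plywood board (top 22 mm above the table); x away from its pedals (reaching to x = -102 mm), y along the row. Upright slots in x-z planes at y = -39, -13, 13, 39 mm (0 to 3), grooved guides at both ends 21 to 61 mm high, 2 mm wider than a card. Seated cards: origin at z = 16 mm, top edge at 71 mm, no finger room between.
- pedal0 (a point): Middle of the upper face of the black ejector pedal of slot 0 (y = -39 mm), 46 mm above the board at rest, about 34 mm when pressed. Pedals are 26 mm long by 16 mm wide, 26 mm apart; they slope up outward (away from the rack) at 0.36 rad at rest, outer end 51 mm high, and are level when fully pressed.
- pedal1 (a point): The same on the pedal of slot 1 (y = -13 mm).
- pedal2 (a point): The same on the pedal of slot 2 (y = 13 mm).
- pedal3 (a point): The same on the pedal of slot 3 (y = 39 mm).
- eject0 (a joint): Angle of the ejector of slot 0: 0 at rest, 0.36 rad fully pressed, when the card is about 21 mm up. Pressing the pedal takes about 6 N; friction keeps it, with the card on it, where it is left.
- eject1 (a joint): The same for slot 1.
- eject2 (a joint): The same for slot 2.
- eject3 (a joint): The same for slot 3.
- card_fuse: The dead card: board in a black frame, 90 mm long (x), 8 thick (y), 55 high (z), 80 g; 6 mm tongue at the bottom; parts on its +y face out to 10 mm from mid-plane, 27 to 41 mm high. Origin: middle of its lower edge. Round fuse-holder cap, 17 mm wide, 11 high, on the top edge 31 mm towards -x. In the rack (any slot) its axes are the rack's. Free of the guides with its origin 61 mm above the board.
- card_fuse_grip (a point): Middle of the top edge of the dead card (55 mm above its origin). The top edge is bare for 20 mm either side of it: the place to grip, across the 8 mm.
- card_plug: Another card of the same size; on its top rail a rectangular connector block 26 x 8 x 8 mm. Stays plugged in.
- card_toggles: Another card of the same size; on its top rail two small toggle switches, 12 mm high. Stays plugged in.
- card_posts: Another card of the same size; on its top rail three thin test posts, 9 mm high. Stays plugged in.
- stand: Wooden sheet stand, fixed: block 100 (x) x 112 (y) x 30 (z) mm with four open-ended saw kerfs along x, 20 mm deep (kerf floor 10 mm above the board). Origin: centre of its underside. Kerfs at y = -39, -13, 13, 39 mm are 3, 5, 10 and 16 mm wide: the card fits the 10 mm one at y = 13 mm; it cannot enter the two narrow ones and leans over in the widest.
- glue: White glue bottle, 41 mm wide, 134 mm high, standing. Origin: centre of its underside.
- wagon: Green model boxcar, 169 x 38 x 54 mm, standing on its wheels between rack and stand. Origin: centre of its underside, x along it.
- pot: Grey paint pot with a black lid, 33 mm wide, 36 mm high, in front of the rack's pedals. Origin: centre of its underside.
- screwdriver: Screwdriver lying in front of the stand, 170 x 23 x 24 mm. Origin: middle of its underside, x along it.

How it is judged:
On the way, in this order (a step that is already met when the one before it is completed fails the run):
1. the dead card has been raised in its guides by the ejector, more than 12 mm, with the fingers not touching it (z of card_fuse in the frame of rack between 0.028 and 0.045 m and angle between card_fuse's own z axis and vertical below 0.25 rad and contact force between the fingers and card_fuse below 0.1 N), for 0.2 s.
2. the dead card has been drawn up clear of the guides, upright (z of card_fuse in the frame of rack above 0.061 m and angle between card_fuse's own z axis and vertical below 0.5 rad), for 0.1 s.
At the end, for the whole second after the job is handed in: The dead card stands released, at rest in the 10 mm kerf: origin within 3 mm of its mid-plane, 25 mm of its mid-length and 2.5 mm of its floor, upright within 0.17 rad, along the kerf within 0.15 rad either way round. The other cards sit within 3 mm of fully down in the rack (y of card_fuse in the frame of stand between 0.01 and 0.016 m and x of card_fuse in the frame of stand between -0.025 and 0.025 m and z of card_fuse in the frame of stand below 0.0125 m and angle between card_fuse's own z axis and vertical below 0.17 rad and angle between the x axis of card_fuse and the x axis of stand, either way round below 0.15 rad and linear speed of card_fuse below 0.02 m/s and z of each of card_plug, card_toggles, card_posts in the frame of rack below 0.019 m); the robot touches nothing.
It fails at once if another card is lifted or moved more than 8 mm (distance of any of card_plug, card_toggles, card_posts from where it was at the start of the episode above 0.008 m).
It fails at once if the dead card is let fall (faster than 0.7 m/s while not held) (linear speed of card_fuse above 0.7 m/s and contact force between the fingers and card_fuse below 0.05 N).
It fails at once if the glue bottle, boxcar, paint pot or screwdriver is moved more than 20 mm (distance of any of glue, wagon, pot, screwdriver from where it was at the start of the episode above 0.02 m).
It also fails if it takes over 54 s, if anything falls off the work surface, if the arm or the gripper's body presses on something with over 40 N, if the wrist force passes 120 N, or if a joint passes its speed limit or range.

## Working session

There is one attempt and no reset: what is moved stays moved. The work goes in short steps, Python scripts to look and compute and a tool call to move; the robot and the scene stay as the last step left them, time stands still between calls to the robot, and variables do not carry over. Pictures are saved under pics/ and viewed, at most 10 in all, crops included, and the job is handed in when it is done.

Besides the shell and the picture viewer there is one more tool, called by a JSON object that holds its "api" and its "payload". carry_out: Moves the arm, as the interface text tells. Its arguments: {"type":"object","properties":{"deltas":{"type":"array","items":{"type":"array","items":{"type":"array","items":{"type":"number"}}}}},"required":["deltas"]}

```bash
mkdir -p pics
cat > h.py <<'E'
import numpy as np,cv2
from plant import manip
def save(p,n): cv2.imwrite('pics/'+n,p['frame'][:,:,::-1])
def ray(p,uv):
    q=cv2.undistortPoints(np.array([[uv]],float),np.array(p['mtx'],float),np.array(p['distortion'],float))[0,0]
    d=np.array(p['rotation'])@np.array([q[0],-q[1],-1.]); return np.array(p['eye'],float),d/np.linalg.norm(d)
def atz(p,uv,z):
    e,d=ray(p,uv); return e+d*(z-e[2])/d[2]
def proj(p,X):
    c=(np.atleast_2d(X)-np.array(p['eye']))@np.array(p['rotation'])
    c=c*[1,-1,-1]
    return cv2.projectPoints(c,np.zeros(3),np.zeros(3),np.array(p['mtx'],float),np.array(p['distortion'],float))[0][:,0]
def tri(*pr):
    A=0;b=0
    for p,uv in pr:
        e,d=ray(p,uv);M=np.eye(3)-np.outer(d,d);A=A+M;b=b+M@e
    return np.linalg.solve(A,b)
E
python3 - <<'E'
from h import *
s=manip.state();print({k:np.round(v,3) for k,v in s.items()})
for n in ['top','side']:
    p=manip.grab_frame(n);save(p,n+'0.png');print(n,p['eye'],p['rotation'],p['mtx'],p['distortion'])
    for t in ['rack','stand','card_fuse','card_plug','card_toggles','card_posts','wagon','glue','pot','screwdriver','pedal0']:
        print(t,[(round(r['score'],2),np.round(r['extent']).tolist()) for r in manip.recognise(t,p)[:4]])
E
```

```text
{'time': np.float64(0.0), 'joint_pos': array([ 1.341,  0.322, -0.07 ,  1.452,  0.023,  1.371, -0.057]), 'joint_velocities': array([-0.   , -0.001, -0.002,  0.001,  0.001,  0.001, -0.001]), 'effort': array([ 1.0000e-03, -4.9129e+01, -4.0300e-01, -3.1253e+01, -6.4000e-02,
        4.4000e-02,  0.0000e+00]), 'position': array([ 0.157, -0.63 ,  0.221]), 'ee_rot': array([-3.116e+00, -3.820e-01,  1.000e-03]), 'ft_force': array([ 0.166, -0.545,  0.153]), 'wrist_torque': array([-0.017,  0.073, -0.006]), 'grasp_force': np.float64(0.0), 'opening': np.float64(0.087)}
top [ 0.42206514 -0.02448464  0.95360943] [ 0.05246689 -0.06220859 -1.54622512] [[366.91796549   0.         318.97817214]
 [  0.         366.91796549 199.59703902]
 [  0.           0.           1.        ]] [0.02785662 0.         0.         0.         0.        ]
rack [(0.92, [382.0, 196.0, 51.0, 71.0])]
stand [(0.58, [242.0, 183.0, 53.0, 53.0])]
card_fuse [(0.83, [369.0, 180.0, 13.0, 40.0]), (0.7, [378.0, 195.0, 48.0, 70.0])]
card_plug [(0.8, [392.0, 185.0, 9.0, 34.0])]
card_toggles []
card_posts [(0.51, [380.0, 184.0, 14.0, 34.0])
[... 604 characters left out ...]
57, [330.0, 270.0, 74.0, 60.0])]
stand [(0.82, [342.0, 176.0, 53.0, 39.0])]
card_fuse [(0.75, [349.0, 246.0, 43.0, 21.0])]
card_plug [(0.64, [344.0, 262.0, 44.0, 17.0]), (0.28, [304.0, 272.0, 26.0, 13.0])]
card_toggles [(0.97, [343.0, 277.0, 47.0, 28.0]), (0.47, [301.0, 274.0, 21.0, 10.0])]
card_posts [(0.62, [344.0, 252.0, 47.0, 15.0])]
wagon [(0.59, [310.0, 209.0, 64.0, 25.0])]
glue [(0.61, [365.0, 198.0, 16.0, 54.0]), (0.36, [347.0, 244.0, 44.0, 17.0]), (0.3, [342.0, 177.0, 46.0, 41.0])]
pot [(0.79, [268.0, 275.0, 18.0, 25.0])]
screwdriver [(0.76, [302.0, 194.0, 19.0, 16.0])]
pedal0 [(0.52, [307.0, 257.0, 20.0, 7.0]), (0.49, [310.0, 243.0, 21.0, 13.0]), (0.43, [305.0, 262.0, 22.0, 10.0])]
```

View pics/top0.png

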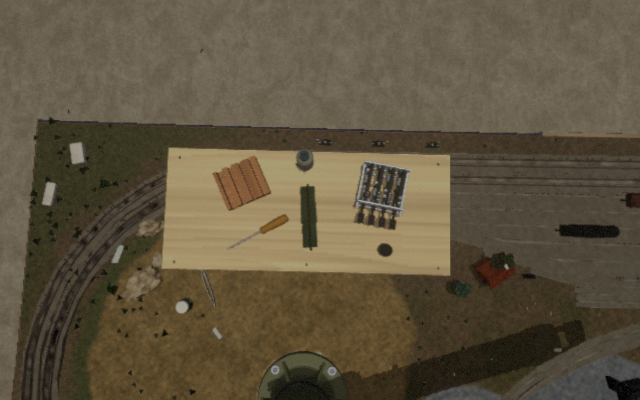

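View pics/side0.png

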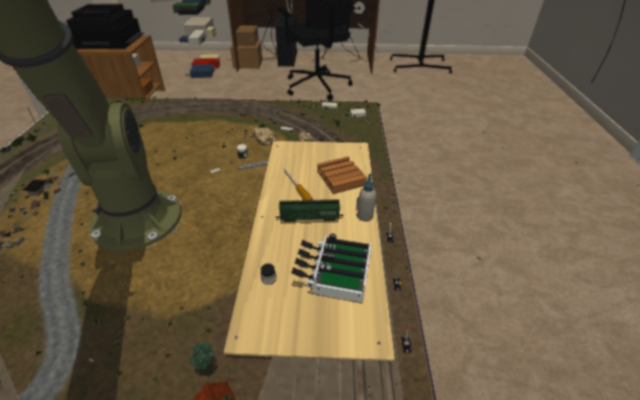

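The top view shows the rack near (382,190), the stand near (242,183), the wagon at (308,216) between them, and the pot at (384,250). The side view agrees: the card order from far to near is fuse, posts, plug, toggles.

```bash
sed -i "s/^def save/def R(p): return cv2.Rodrigues(np.array(p['rotation'],float))[0] if np.size(p['rotation'])==3 else np.array(p['rotation'])\ndef save/; s/np.array(p\['rotation'\])@/R(p)@/; s/)@np.array(p\['rotation'\])/)@R(p)/" h.py
python3 - <<'E'
from h import *
P={n:manip.grab_frame(n) for n in ['top','side','wrist']}
t,s=P['top'],P['side']
a=cv2.resize(t['frame'][150:265,345:425],None,fx=5,fy=5,interpolation=cv2.INTER_CUBIC)
b=cv2.resize(s['frame'][225:305,285:375],None,fx=4.4,fy=4.4,interpolation=cv2.INTER_CUBIC)
H=max(a.shape[0],b.shape[0]);f=lambda x:np.pad(x,((0,H-x.shape[0]),(0,0),(0,0)))
cv2.imwrite('pics/c1.png',np.hstack([f(a),f(b)])[:,:,::-1]);print(a.shape,b.shape)
print(P['wrist']['eye'],P['wrist']['rotation'],P['wrist']['mtx'])
for nm,u,z in [('rack',(382,188),.083),('rackTL',(362,163),.083),('rackTR',(409,166),.083),('fuse',(369,178),.093),('pot',(384,250),.058),('wagon',(308,216),.076),('glue',(303,160),.13),('stand',(242,183),.052),('standTL',(214,171),.052),('standTR',(256,157),.052),('standBR',(270,195),.052),('standBL',(229,210),.052),('scr1',(228,248),.03),('scr2',(288,217),.04)]:
    print(nm,atz(t,u,z).round(3))
print(tri((t,(384,250)),(s,(268,270))).round(3))
E
```

```text
(575, 400, 3) (352, 396, 3)
[ 0.22720764 -0.6135841   0.38420447] [-0.22057989  0.17261481 -1.31936922] [[324.23804927   0.         321.55304964]
 [  0.         324.23804927 197.95231587]
 [  0.           0.           1.        ]]
rack [ 0.517 -0.179  0.083]
rackTL [ 0.576 -0.13   0.083]
rackTR [ 0.572 -0.243  0.083]
fuse [ 0.539 -0.146  0.093]
pot [ 0.369 -0.19   0.058]
wagon [ 0.447 -0.004  0.076]
glue [0.572 0.009 0.13 ]
stand [0.525 0.161 0.052]
standTL [0.553 0.231 0.052]
standTR [0.59  0.129 0.052]
standBR [0.497 0.092 0.052]
standBL [0.457 0.191 0.052]
scr1 [0.364 0.194 0.03 ]
scr2 [0.444 0.047 0.04 ]
[ 0.369 -0.191  0.05 ]
```

View pics/c1.png

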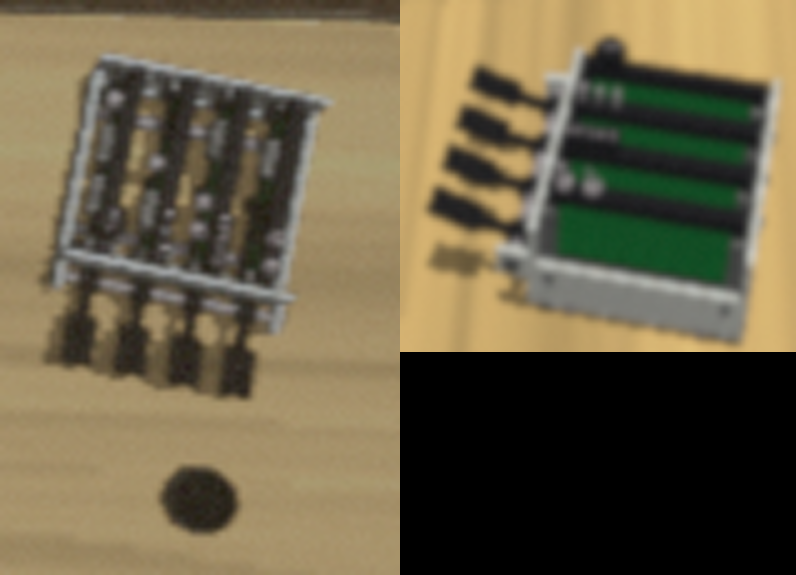

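The zoom shows the round cap at crop (610,50) on the card farthest in the side view, so the dead card is in slot 3 (y=+39). Rack yaw is about -0.2. I'll move the wrist camera over the rack.

{"api": "carry_out", "payload": {"deltas": [[[87,26,-28,-8,2],[87,53,-56,-16,4],[87,79,-84,-24,6],[87,106,-112,-32,8],[87,132,-140,-40,10],[87,159,-168,-48,12],[87,185,-196,-55,14],[87,212,-224,-62,16],[87,238,-252,-70,18],[87,265,-280,-78,20],[87,291,-308,-86,21],[87,318,-336,-94,23],[87,344,-364,-102,24],[87,370,-393,-107,25],[20,370,-393,-107,25],[10,370,-393,-107,25]]]}}

```text
time: 2.68
position: [0.4222, -0.1578, 0.3303]
ee_rot: [3.127, -0.293, 0.002]
ft_force: [0.1, -0.6, -0.1]
opening: 0.0802
grasp_force: 0.0
```

Run:
```python
from h import *
import pickle
s=manip.state();print(s['time'],s['position'],s['ee_rot'])
p=manip.grab_frame('wrist');save(p,'w1.png');pickle.dump(p,open('w1.pkl','wb'));print(p['eye'],p['rotation'],R(p)[:,2])
for n in ['card_fuse','pedal3','card_posts']: print(n,[(round(r['score'],2),np.round(r['extent']).tolist()) for r in manip.recognise(n,p)[:4]])
```

```text
2.6833 [ 0.42217739 -0.15781147  0.330301  ] [ 3.12656089e+00 -2.92775409e-01  1.99269396e-03]
[ 0.4931892  -0.17040709  0.4920127 ] [-0.18888358  0.22684444 -1.746993  ] [ 0.25155775 -0.04698111  0.96670134]
card_fuse [(0.96, [293.0, 82.0, 16.0, 82.0]), (0.41, [294.0, 124.0, 8.0, 78.0])]
pedal3 [(0.9, [338.0, 144.0, 14.0, 40.0]), (0.83, [317.0, 143.0, 12.0, 38.0]), (0.75, [358.0, 123.0, 13.0, 78.0]), (0.61, [294.0, 124.0, 13.0, 78.0])]
card_posts [(0.97, [314.0, 80.0, 18.0, 84.0])]
```

View pics/w1.png

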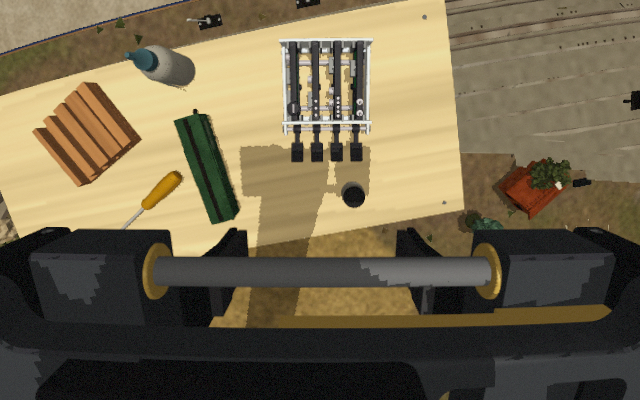

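The wrist picture shows the rack at columns 282–372, rows 40–133, with the fuse cap at (293,107) on the leftmost card. Its pedal is at (297,152), the pot at (353,194) and the stand near (87,133). I'll zoom in.

Run:
```python
import pickle
from h import *
p=pickle.load(open('w1.pkl','rb'));f=p['frame']
a=cv2.resize(f[30:170,270:385],None,fx=4,fy=4,interpolation=cv2.INTER_CUBIC)
b=cv2.resize(f[75:195,28:146],None,fx=2.8,fy=2.8,interpolation=cv2.INTER_CUBIC)
b=np.pad(b,((0,a.shape[0]-b.shape[0]),(0,0),(0,0)))
cv2.imwrite('pics/c2.png',np.hstack([a,b])[:,:,::-1]);print(a.shape,b.shape)
```

```text
(560, 460, 3) (560, 330, 3)
```

View pics/c2.png

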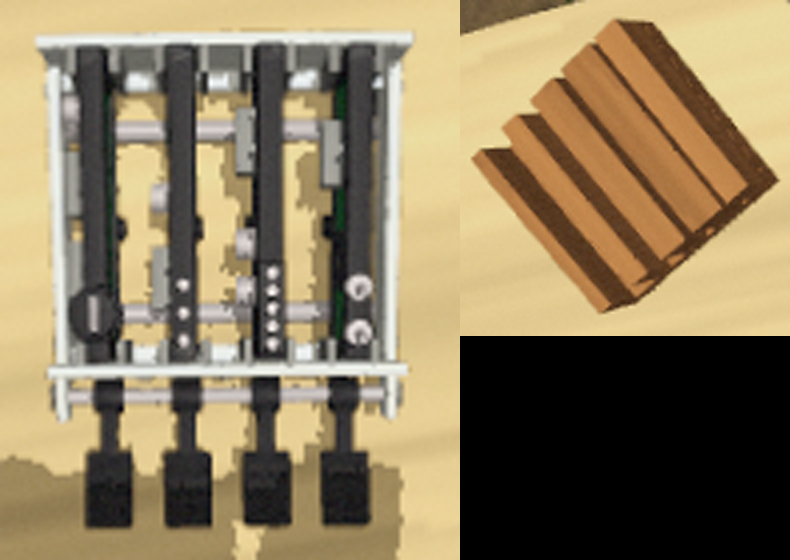

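The zoom shows the cap at crop (95,313) on the leftmost card, and that card's pedal centred at (109,489). In the stand, the kerfs widen toward the lower-left, so stand y points image lower-left and its yaw is about +0.38.

Run:
```python
import pickle
from h import *
from scipy.optimize import least_squares
p=pickle.load(open('w1.pkl','rb'))
c=lambda u,v:(270+(u+.5)/4-.5,30+(v+.5)/4-.5)
for n,u,v,z in [('far',96,47,.093),('near',103,360,.093),('cap',95,313,.104),('pedal3',109,489,.068),('pedal0',346,488,.068),('plugfar',271,45,.093),('togfar',362,45,.093)]: print(n,atz(p,c(u,v),z).round(4))
obs=[(c(96,47),45,39,93),(c(181,46),45,13,93),(c(271,45),45,-13,93),(c(362,45),45,-39,93),(c(109,489),-89,39,68),(c(188,489),-89,13,68),(c(267,488),-89,-13,68),(c(346,488),-89,-39,68),(c(95,313),-31,39,104)]
def W(q,P):
    P=np.array(P)/1000.;C,S=np.cos(q[2]),np.sin(q[2]);return np.c_[q[0]+C*P[:,0]-S*P[:,1],q[1]+S*P[:,0]+C*P[:,1],P[:,2]]
f=lambda q:(proj(p,W(q,[o[1:] for o in obs]))-[o[0] for o in obs]).ravel()
r=least_squares(f,[.517,-.18,-.2]);q=r.x;print(q,r.fun.reshape(-1,2).round(1).tolist())
print('pedal3',W(q,[(-89,39,68),(-94,43,68)]),'grip',W(q,[(0,39,93)]))
# height check: triangulate cap & pedal with fresh side view via recognise
s=manip.grab_frame('side')
for n in ['card_fuse','pedal3']: print([(round(r['score'],2),np.round(r['extent'],1).tolist()) for r in manip.recognise(n,s)[:4]])
print(proj(s,W(q,[(-31,39,109),(-89,39,68),(45,39,93),(-45,39,93)])))
d=np.array(s['frame']);cv2.imwrite('pics/s2.png',d[:,:,::-1])
# cap & pedal3 in side crop 1 (crop origin 285,225 scale 4.4): cap (610-400,50), pedal3 (495-400,83)
g=lambda u,v:(285+u/4.4-.4,225+v/4.4-.4)
print('cap tri',tri((p,c(95,313)),(s,g(210,50))),'pedal3 tri',tri((p,c(109,489)),(s,g(95,83))))
```

```text
far [ 0.5776 -0.1541  0.093 ]
near [ 0.4909 -0.1382  0.093 ]
cap [ 0.5044 -0.1395  0.104 ]
pedal3 [ 0.45   -0.1297  0.068 ]
pedal0 [ 0.436  -0.2058  0.068 ]
plugfar [ 0.5688 -0.2034  0.093 ]
togfar [ 0.5641 -0.2291  0.093 ]
[ 0.52818667 -0.18335356 -0.18025942] [[-1.2, -1.5], [0.3, -1.5], [0.5, -1.4], [0.4, -1.4], [-0.1, 1.9], [-0.0, 1.7], [0.1, 1.9], [0.2, 1.7], [-0.1, -0.2]]
pedal3 [[ 0.44762083 -0.12902912  0.068     ]
 [ 0.44341898 -0.1241975   0.068     ]] grip [[ 0.53517878 -0.14498546  0.093     ]]
[(0.73, [349.9, 243.6, 43.8, 20.9])]
[(0.66, [303.2, 273.1, 25.3, 11.1]), (0.52, [307.5, 254.4, 22.4, 10.7]), (0.52, [311.0, 244.0, 17.7, 8.0]), (0.47, [305.1, 263.4, 23.5, 6.9])]
[[333.94045884 234.36666269]
 [306.87048867 243.48669235]
 [370.00663917 245.6495911 ]
 [327.10937674 238.68272618]]
cap tri [ 0.50295998 -0.13958151  0.10436633] pedal3 tri [ 0.44810756 -0.12965476  0.06838975]
```

Heights agree with the text: cap 104 mm, pedal 68 mm. Next I go to the pedal with the fingers shut.

{"api": "carry_out", "payload": {"deltas": [[[0,5,-10,30,0],[0,10,-20,60,0],[0,18,-37,90,0],[0,18,-37,120,0],[0,18,-37,150,0],[0,18,-37,180,0],[0,18,-37,210,0],[0,18,-37,235,0],[0,18,-37,250,0],[0,18,-37,255,0],[0,18,-37,255,0],[0,18,-37,255,0]]]}}

```text
time: 4.03
position: [0.4463, -0.1276, 0.0752]
ee_rot: [3.127, -0.303, 0.001]
ft_force: [0.6, -0.2, 0.5]
opening: 0.0006
grasp_force: 0.0
```

Run:
```python
from h import *
s=manip.state();print(s['position'],s['opening'],s['ft_force'])
p=manip.grab_frame('wrist');q=manip.grab_frame('side')
a=p['frame'][:260];b=cv2.resize(q['frame'][205:315,250:390],None,fx=2.4,fy=2.4)
b=np.pad(b,((0,0),(0,640-b.shape[1]),(0,0)))
cv2.imwrite('pics/w2.png',np.vstack([a,b])[:,:,::-1])
```

```text
[ 0.44630246 -0.12764795  0.0751807 ] 0.0005565090646395433 [ 0.59588445 -0.23834364  0.45375002]
```

View pics/w2.png

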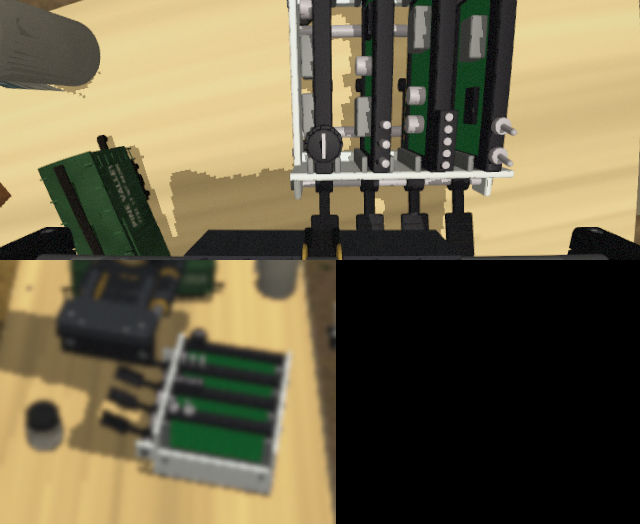

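The fingers sit right above the slot-3 pedal at wrist (325,245), the neighbouring pedals are free, and the pot is clear. Now I press.

{"api": "carry_out", "payload": {"deltas": [[[0,0,-3,2,0],[0,0,-3,5,0],[0,0,-3,7,0],[0,0,-3,9,0],[0,0,-3,11,0],[0,0,-3,13,0],[0,0,-3,15,0],[0,0,-3,17,0],[0,0,-3,19,0],[0,0,-3,20,0],[0,0,-3,21,0],[0,0,-3,21,0],[0,0,-3,21,0]]]}}

```text
time: 5.22
position: [0.4452, -0.124, 0.0545]
ee_rot: [3.127, -0.302, -0.005]
ft_force: [-6.4, 2.5, 13.0]
opening: 0.0003
grasp_force: 6.8
```

Run:
```python
from h import *
import pickle
p=manip.grab_frame('wrist');pickle.dump(p,open('w3.pkl','wb'))
cv2.imwrite('pics/w3.png',p['frame'][:260,200:600,::-1])
for n in ['card_fuse','card_posts']: print(n,[(round(r['score'],2),np.round(r['extent']).tolist()) for r in manip.recognise(n,p)[:3]])
```

```text
card_fuse [(0.87, [328.0, 101.0, 54.0, 200.0]), (0.53, [482.0, 221.0, 30.0, 76.0])]
card_posts []
```

View pics/w3.png

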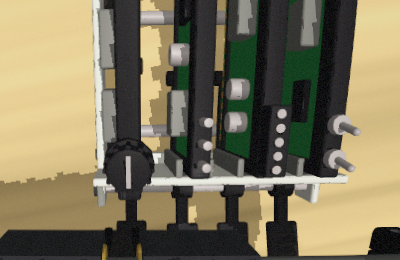

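The card has risen: the cap now overlaps the end bar at (130,165). I retreat straight up and measure.

{"api": "carry_out", "payload": {"deltas": [[[0,0,0,-6,0],[0,0,0,-25,0],[0,0,0,-60,0],[0,0,0,-95,0],[20,0,0,-130,0],[40,0,0,-165,0],[40,0,0,-195,0],[40,0,0,-195,0],[40,0,0,-195,0]]]}}

```text
time: 6.12
position: [0.4476, -0.1246, 0.2503]
ee_rot: [3.125, -0.302, 0.006]
ft_force: [0.2, -0.1, -0.2]
opening: 0.026
grasp_force: 0.0
```

Run:
```python
from h import *
import pickle
p=manip.grab_frame('wrist');pickle.dump(p,open('w4.pkl','wb'));s=manip.state();print(s['position'],s['opening'],p['eye'])
r=manip.trace('card_fuse',p)[0];print(r['score'],r['extent'])
e=np.array(r['extent']);print(proj(p,np.array([[.5044,-.1395,.125],[.5776,-.1541,.114],[.5776,-.1541,.093]])))
q=manip.grab_frame('side');a=cv2.resize(q['frame'][225:305,285:375],None,fx=4,fy=4,interpolation=cv2.INTER_CUBIC)
b=cv2.resize(p['frame'][0:190,250:400],None,fx=3,fy=3,interpolation=cv2.INTER_CUBIC)[:560]
a=np.pad(a,((0,b.shape[0]-a.shape[0]),(0,0),(0,0)))
cv2.imwrite('pics/w4.png',np.hstack([b,a[:,:340]])[:,:,::-1]);pickle.dump(q,open('s4.pkl','wb'))
```

```text
[ 0.44642936 -0.12439276  0.24857448] 0.030019343897550992 [ 0.51803691 -0.13754319  0.41223297]
0.81 [323.8, 96.0, 20.3, 104.9]
[[326.47430194 128.76774302]
 [326.88767347  39.97192194]
 [326.50308749  44.96786815]]
```

View pics/w4.png

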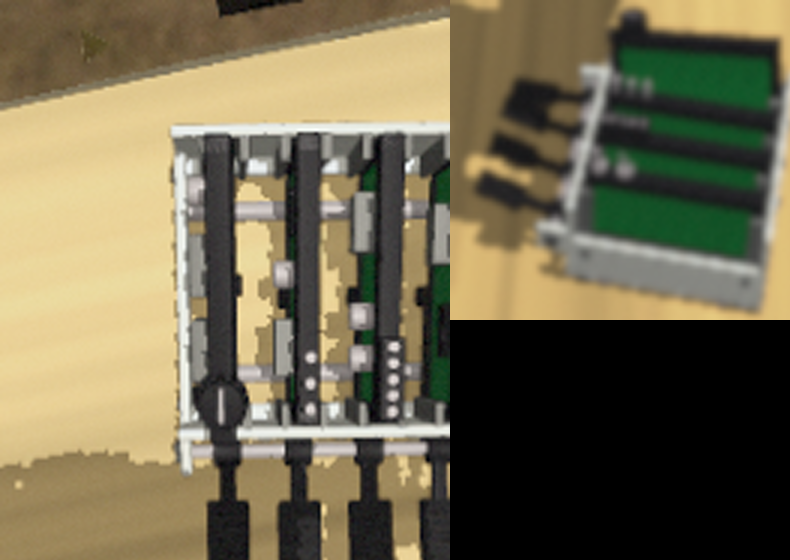

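The side inset shows the card well above its neighbours, cap at (632,20). In the wrist crop the cap is at (221,402) and the far end at (218,137).

Run:
```python
from h import *
import pickle
p=pickle.load(open('w4.pkl','rb'));s=pickle.load(open('s4.pkl','rb'))
c=lambda u,v:(250+(u+.5)/3-.5,(v+.5)/3-.5)
g=lambda u,v:(285+(u-450+.5)/4-.5,225+(v+.5)/4-.5)
print('cap',tri((p,c(221,402)),(s,g(632,20))),'far',tri((p,c(218,137)),(s,g(778,42))))
for n,u,v,z in [('cap',221,402,.125),('far',218,137,.114),('postsfar',308,136,.093)]: print(n,atz(p,c(u,v),z).round(4))
x=manip.state();print(x['position'],x['ee_rot'],x['opening'])
```

```text
cap [ 0.49845086 -0.13583061  0.11857466] far [ 0.57162562 -0.1492423   0.11985494]
cap [ 0.5008 -0.136   0.125 ]
far [ 0.5741 -0.1494  0.114 ]
postsfar [ 0.5731 -0.1774  0.093 ]
[ 0.44551659 -0.12411457  0.24707825] [-3.12646727  0.30187941  0.00371183] 0.03608600949632985
```

{"api": "carry_out", "payload": {"deltas": [[[20,30,1,0,0],[20,60,2,10,-1],[20,89,2,25,-1],[20,89,2,50,-1],[20,89,2,72,-1],[20,89,2,72,-1],[20,89,2,72,-1]]]}}

```text
time: 6.85
position: [0.5318, -0.1427, 0.1743]
ee_rot: [-3.128, 0.274, 0.008]
ft_force: [1.2, 0.3, 0.0]
opening: 0.0201
grasp_force: 0.0
```

Run:
```python
from h import *
import pickle
p=manip.grab_frame('wrist');pickle.dump(p,open('w5.pkl','wb'));x=manip.state();print(x['position'],x['ee_rot'],x['opening'],p['eye'])
q=manip.grab_frame('side');pickle.dump(q,open('s5.pkl','wb'))
b=cv2.resize(p['frame'][100:300,220:420],None,fx=3,fy=3,interpolation=cv2.INTER_CUBIC)
cv2.imwrite('pics/w5.png',b[:,:,::-1])
```

```text
[ 0.53293069 -0.14302943  0.1761557 ] [-3.12901737e+00  2.74185919e-01  2.24560111e-03] 0.0200343331873599 [ 0.60384227 -0.15510936  0.33558819]
```

View pics/w5.png

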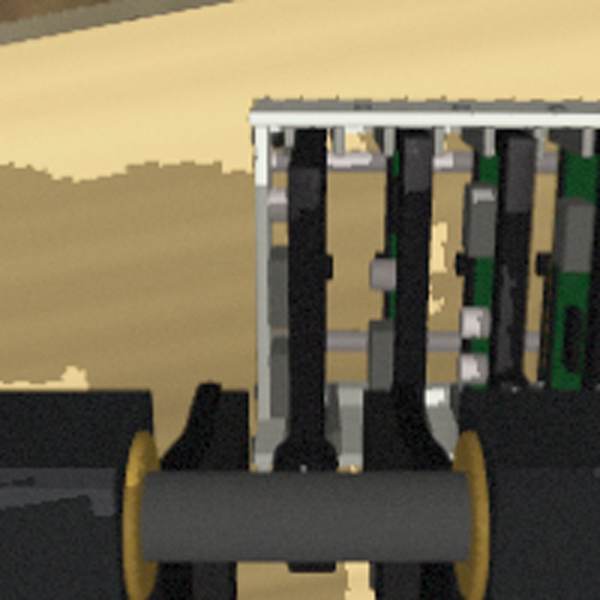

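The card is centred between the fingers (column about 306, fingers symmetric about 305). I check x along the card.

Run:
```python
from h import *
import pickle
p=pickle.load(open('w5.pkl','rb'))
c=lambda u,v:(220+(u+.5)/3-.5,100+(v+.5)/3-.5)
for n,u,v,z in [('cap',305,462,.125),('far',307,164,.114),('capbase',305,440,.114)]: print(n,atz(p,c(u,v),z).round(4))
x=manip.state();print(x['position'],x['ee_rot'])
```

```text
cap [ 0.5074 -0.1375  0.125 ]
far [ 0.575  -0.1499  0.114 ]
capbase [ 0.5082 -0.1376  0.114 ]
[ 0.53366196 -0.14324991  0.1773241 ] [ 3.12930251e+00 -2.74378283e-01  1.27305450e-03]
```

{"api": "carry_out", "payload": {"deltas": [[[20,-1,0,20,0],[20,-1,0,40,0],[20,-1,0,55,0],[20,-1,0,65,0],[20,-1,0,71,0],[20,-1,0,76,0],[20,-1,0,76,0],[20,-1,0,76,0],[4,-1,0,76,0],[4,-1,0,76,0],[0,-1,0,76,0],[0,-1,0,76,0],[0,-1,0,76,0],[0,-1,0,76,0]]]}}

```text
time: 8.12
position: [0.5328, -0.1434, 0.101]
ee_rot: [3.129, -0.275, 0.001]
ft_force: [0.2, -0.3, 3.5]
opening: 0.0074
grasp_force: 30.0
```

Gripped at 7.4 mm with 30 N. Now I lift slowly.

{"api": "carry_out", "payload": {"deltas": [[[0,0,0,-4,0],[0,0,0,-8,0],[0,0,0,-13,0],[0,0,0,-18,0],[0,0,0,-23,0],[0,0,0,-28,0],[0,0,0,-33,0],[0,0,0,-38,0],[0,0,0,-45,0],[0,0,0,-55,0],[0,0,0,-70,0],[0,0,0,-90,0],[0,0,0,-110,0],[0,0,0,-130,0],[0,0,0,-145,0],[0,0,0,-150,0],[0,0,0,-150,0],[0,0,0,-150,0]]]}}

```text
time: 9.62
position: [0.5322, -0.1431, 0.2502]
ee_rot: [3.129, -0.275, -0.001]
ft_force: [-0.4, 0.6, -0.8]
opening: 0.0077
grasp_force: 30.0
```

Run:
```python
from h import *
import pickle
x=manip.state();print(x['position'],x['ee_rot'],x['opening'],x['grasp_force'])
p=manip.grab_frame('wrist');q=manip.grab_frame('side');t=manip.grab_frame('top')
for n,d in [('w',p),('s',q),('t',t)]:
    pickle.dump(d,open(n+'6.pkl','wb'))
    for k in ['card_fuse','stand']: print(n,k,[(round(r['score'],2),np.round(r['extent']).tolist()) for r in manip.recognise(k,d)[:2]])
a=cv2.resize(q['frame'][120:310,250:400],None,fx=2.6,fy=2.6,interpolation=cv2.INTER_CUBIC)
b=cv2.resize(t['frame'][145:225,205:280],None,fx=5,fy=5,interpolation=cv2.INTER_CUBIC)
H=max(a.shape[0],b.shape[0]);f=lambda x:np.pad(x,((0,H-x.shape[0]),(0,0),(0,0)))
cv2.imwrite('pics/c6.png',np.hstack([f(a),f(b)])[:,:,::-1]);print(a.shape,b.shape)
```

```text
[ 0.53215178 -0.14308008  0.25024865] [ 3.12941116e+00 -2.74699323e-01 -5.83081311e-04] 0.007690757785348371 29.99888241291046
w card_fuse [(0.8, [318.0, 236.0, 27.0, 162.0])]
w stand [(0.61, [82.0, 209.0, 125.0, 92.0])]
s card_fuse [(0.92, [350.0, 191.0, 52.0, 28.0])]
s stand [(0.74, [331.0, 269.0, 81.0, 62.0]), (0.64, [319.0, 172.0, 5.0, 15.0])]
t card_fuse [(0.62, [377.0, 189.0, 5.0, 12.0])]
t stand [(0.57, [244.0, 182.0, 54.0, 53.0]), (0.5, [370.0, 205.0, 37.0, 47.0])]
(494, 390, 3) (400, 375, 3)
```

View pics/c6.png

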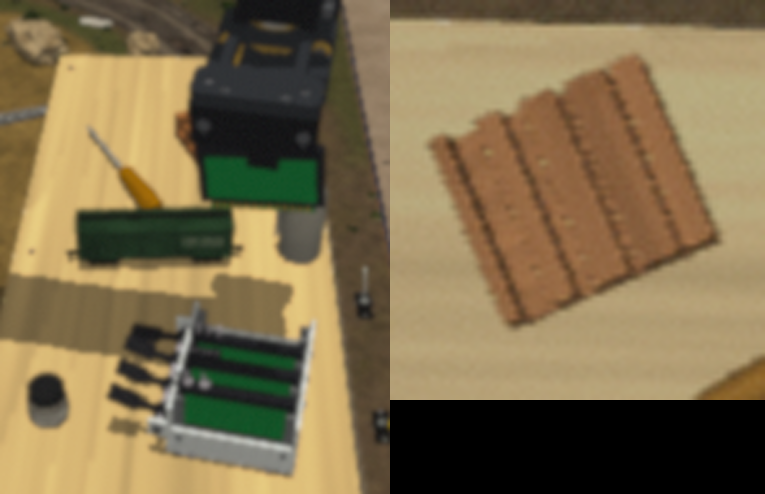

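The side inset shows the card hanging upright in the fingers, clear of the rack. The top inset shows the stand's corners at about (430,143), (640,57), (720,240) and (510,325). I fit the stand to both views.

```bash
cat > st.py <<'E'
from h import *
import pickle
from scipy.optimize import least_squares,minimize
L=lambda n:pickle.load(open(n+'.pkl','rb'))
def W(q,P):
    P=np.atleast_2d(P)/1000.;C,S=np.cos(q[2]),np.sin(q[2]);return np.c_[q[0]+C*P[:,0]-S*P[:,1],q[1]+S*P[:,0]+C*P[:,1],P[:,2]]
gx,gy=np.meshgrid(np.arange(-44,45,2.),np.arange(-66,66.5,.5))
G=np.c_[gx.ravel(),gy.ravel(),0*gx.ravel()+52]
KE=[(-39,3),(-13,5),(13,10),(39,16)]
def rect(p,q):
    uv=proj(p,W(q,G)).astype(np.float32).reshape(gx.shape+(2,))
    g=cv2.cvtColor(p['frame'],cv2.COLOR_RGB2GRAY).astype(np.float32)
    return cv2.remap(g,uv[...,0],uv[...,1],cv2.INTER_LINEAR)
tem=np.ones(gx.shape)
for c,w in KE: tem[abs(gy-c)<w/2]=-1
inn=abs(gy)<56
wt=np.where(tem>0,1/(inn&(tem>0)).sum(),-1/(inn&(tem<0)).sum())*inn
def score(p,q,m=None):
    I=rect(p,q); return (I*wt).sum()
E
python3 - <<'E'
from st import *
a=L('w1');t=L('t6')
c=lambda u,v:(28+(u-460+.5)/2.8-.5,75+(v+.5)/2.8-.5)
d=lambda u,v:(205+(u-390+.5)/5-.5,145+(v+.5)/5-.5)
C=[(50,56,52),(-50,56,52),(50,-56,52),(-50,-56,52)]
A=[c(472,155),c(605,310),c(613,20),c(747,190)];T=[d(430,143),d(510,325),d(640,57),d(720,240)]
for (p,o) in [(a,A),(t,T)]:
    f=lambda q:(proj(p,W(q,C))-o).ravel()
    r=least_squares(f,[.525,.16,.38]);print(r.x.round(4),r.fun.round(1))
f=lambda q:np.r_[(proj(a,W(q,C))-A).ravel(),(proj(t,W(q,C))-T).ravel()]
q=least_squares(f,[.525,.16,.38]).x
print('tri corners',[tri((a,A[i]),(t,T[i])).round(4).tolist() for i in range(4)])
for p in [a]:
    r=minimize(lambda z:-score(p,q+np.array(z)/[1000,1000,100]),[0,0,0],method='Nelder-Mead',options=dict(initial_simplex=[[0,0,0],[4,0,0],[0,4,0],[0,0,3]]))
    q2=q+r.x/[1000,1000,100];print(q,q2,-r.fun,score(p,q))
    print(rect(p,q2).mean(1)[::4].round().astype(int).tolist())
E
```

```text
[0.5291 0.1649 0.4249] [-0.6  0.9 -1.8  1.7  1.1 -1.   1.  -1.3]
[0.5253 0.1623 0.43  ] [ 0.2 -0.1 -0.4  0.8  0.3 -0.5 -0.1 -0.2]
tri corners [[0.5499, 0.2345, 0.0522], [0.4603, 0.1923, 0.0505], [0.5933, 0.1315, 0.0591], [0.5035, 0.0893, 0.0614]]
[0.52831191 0.1641883  0.42647264] [0.52550301 0.16413674 0.43515166] 64.47732905848386 57.55769036570934
[72, 69, 72, 68, 67, 111, 144, 145, 145, 146, 148, 149, 141, 78, 88, 134, 138, 140, 138, 133, 129, 129, 130, 129, 126, 97, 63, 66, 122, 140, 140, 139, 139, 141, 143, 142, 137, 93, 70, 69, 68, 69, 112, 144, 148, 147, 145, 145, 143, 124, 72, 63, 62, 61, 62, 65, 85, 135, 140, 138, 143, 186, 205, 205, 205, 205, 205]
```

{"api": "carry_out", "payload": {"deltas": [[[0,-2,-15,0,-2],[0,-4,-40,0,-5],[0,-8,-68,0,-9],[0,-12,-96,0,-13],[0,-16,-124,0,-17],[0,-20,-152,0,-21],[0,-24,-180,0,-25],[0,-28,-208,0,-29],[0,-31,-235,0,-32],[0,-33,-255,0,-34],[0,-33,-263,0,-35],[0,-33,-263,0,-35],[0,-33,-263,0,-35],[0,-33,-263,0,-35]]]}}

```text
time: 11.23
position: [0.5457, 0.1202, 0.2504]
ee_rot: [3.067, 0.676, -0.001]
ft_force: [0.6, 0.2, -0.5]
opening: 0.0077
grasp_force: 30.0
```

Run:
```python
from st import *
x=manip.state();print(x['position'],x['ee_rot'],x['opening'],x['grasp_force'])
p=manip.grab_frame('wrist');pickle.dump(p,open('w7.pkl','wb'));save(p,'w7.png');print(p['eye'])
q=np.array([.5255,.1641,.435])
print(proj(p,W(q,[(50,56,52),(-50,56,52),(50,-56,52),(-50,-56,52),(50,13,52),(-50,13,52)])).round())
r=minimize(lambda z:-score(p,q+np.array(z)/[1000,1000,100]),[0,0,0],method='Nelder-Mead',options=dict(initial_simplex=[[0,0,0],[4,0,0],[0,4,0],[0,0,3]]))
q2=q+r.x/[1000,1000,100];print(q2,-r.fun,score(p,q))
I=rect(p,q2);print(I.mean(1)[::2].round().astype(int).tolist())
print(manip.recognise('card_fuse',p)[:1],manip.recognise('stand',p)[:1])
```

```text
[0.54573272 0.12023273 0.25036931] [ 3.06689047e+00  6.76194466e-01 -8.69822093e-04] 0.007738640001704883 29.998548924922943
[0.61165334 0.15023958 0.41190339]
[[226. 133.]
 [232. 220.]
 [328. 133.]
 [327. 220.]
 [265. 133.]
 [269. 220.]]
[0.53084178 0.17652893 0.42339878] 9.813402934310979 -10.175839687643318
[69, 67, 54, 51, 50, 48, 48, 49, 49, 48, 49, 47, 47, 50, 53, 58, 64, 76, 90, 93, 82, 96, 97, 97, 99, 102, 102, 101, 98, 92, 89, 87, 86, 87, 88, 89, 89, 88, 87, 85, 85, 85, 90, 99, 95, 76, 61, 75, 91, 93, 93, 93, 93, 93, 93, 94, 94, 94, 96, 96, 96, 96, 95, 95, 95, 93, 95, 99, 99, 98, 96, 91, 77, 64, 62, 70, 86, 94, 96, 98, 98, 97, 96, 95, 95, 95, 96, 96, 96, 101, 107, 110, 111, 110, 109, 108, 108, 107, 104, 90, 68, 57, 56, 59, 74, 92, 98, 98, 96, 96, 96, 96, 106, 132, 152, 159, 174, 193, 205, 207, 208, 207, 207, 207, 207, 207, 207, 207, 207, 207, 207, 207, 207]
[{'extent': [317.8, 236.6, 28.0, 164.1], 'score': 0.81}] [{'extent': [276.6, 173.4, 102.3, 84.6], 'score': 0.64}]
```

Run:
```python
from st import *
p=L('w7');q=np.array([.5255,.1641,.435])
I=rect(p,q);ys=gy[:,0]
for nm,sl in [('x-44..-16',slice(0,15)),('x-14..14',slice(15,30)),('x16..44',slice(30,45))]:
    pr=I[:,sl].mean(1);print(nm,[(int(y),int(v)) for y,v in zip(ys,pr) if y>=-2 and y==int(y)])
c=cv2.resize(p['frame'][110:240,200:345],None,fx=4,fy=4,interpolation=cv2.INTER_CUBIC);cv2.imwrite('pics/w7c.png',c[:,:,::-1])
```

```text
x-44..-16 [(-2, 89), (-1, 89), (0, 90), (1, 91), (2, 91), (3, 91), (4, 91), (5, 90), (6, 89), (7, 89), (8, 91), (9, 98), (10, 103), (11, 102), (12, 103), (13, 102), (14, 99), (15, 87), (16, 74), (17, 69), (18, 68), (19, 84), (20, 91), (21, 92), (22, 94), (23, 95), (24, 94), (25, 94), (26, 93), (27, 93), (28, 93), (29, 93), (30, 94), (31, 95), (32, 102), (33, 117), (34, 132), (35, 142), (36, 142), (37, 139), (38, 137), (39, 137), (40, 137), (41, 134), (42, 122), (43, 96), (44, 81), (45, 75), (46, 71), (47, 87), (48, 106), (49, 115), (50, 113), (51, 111), (52, 109), (53, 108), (54, 108), (55, 118), (56, 152), (57, 179), (58, 189), (59, 193), (60, 200), (61, 205), (62, 206), (63, 206), (64, 206), (65, 206), (66, 206)]
x-14..14 [(-2, 88), (-1, 88), (0, 89), (1, 91), (2, 92), (3, 91), (4, 91), (5, 90), (6, 90), (7, 90), (8, 88), (9, 92), (10, 96), (11, 96), (12, 96), (13, 95), (14, 91), (15, 75), (16, 62), (17, 61), (18, 68), (19, 85), (20, 92), (21, 94), (22, 95), (23, 95), (24, 95), (25, 94), (26, 93), (27, 93), (28, 93), (29, 94), (30, 92), (31, 91), (32, 93), (33, 96), (34, 96), (35, 
[... 329 characters left out ...]
..44 [(-2, 88), (-1, 88), (0, 89), (1, 91), (2, 92), (3, 92), (4, 92), (5, 91), (6, 91), (7, 90), (8, 87), (9, 88), (10, 92), (11, 92), (12, 91), (13, 91), (14, 87), (15, 73), (16, 62), (17, 62), (18, 70), (19, 85), (20, 92), (21, 94), (22, 96), (23, 96), (24, 96), (25, 95), (26, 94), (27, 93), (28, 93), (29, 93), (30, 93), (31, 94), (32, 98), (33, 102), (34, 101), (35, 101), (36, 99), (37, 99), (38, 98), (39, 98), (40, 97), (41, 94), (42, 81), (43, 64), (44, 55), (45, 55), (46, 57), (47, 73), (48, 89), (49, 95), (50, 95), (51, 94), (52, 95), (53, 95), (54, 94), (55, 100), (56, 125), (57, 144), (58, 150), (59, 165), (60, 190), (61, 207), (62, 211), (63, 211), (64, 211), (65, 211), (66, 211)]
```

Run:
```python
from st import *
x=manip.state();psi=2*np.arctan2(x['ee_rot'][1],x['ee_rot'][0]);tx=np.array([np.cos(psi),np.sin(psi),0]);ty=np.array([tx[1],-tx[0],0]);print(psi)
for n in ['w6','w7']:
    p=L(n);g=cv2.cvtColor(p['frame'],cv2.COLOR_RGB2GRAY)
    for r in (160,170,180,190,205): print(n,r,g[r,298:346:1].tolist())
T=x['position']
top=T+[0,0,.013]
print('expected px far end, -y/+y edges',proj(L('w7'),np.array([top+.045*tx-.004*ty,top+.045*tx+.004*ty,top+.02*tx-.004*ty,top+.02*tx+.004*ty])).round(1))
m=manip.trace('card_fuse',manip.grab_frame('wrist'))[0]['mask']
for r in range(155,320,15):
    c=np.where(m[r])[0]; print(r,(c.min(),c.max(),len(c)) if len(c) else None)
```

```text
0.43300443739182937
w6 160 [145, 143, 145, 144, 143, 145, 147, 146, 146, 146, 150, 162, 164, 136, 127, 146, 145, 149, 57, 21, 24, 24, 18, 30, 23, 24, 20, 25, 27, 28, 23, 14, 119, 151, 152, 148, 151, 151, 148, 150, 148, 151, 148, 150, 121, 26, 36, 11]
w6 170 [148, 145, 144, 146, 146, 141, 146, 143, 144, 142, 146, 158, 163, 140, 126, 143, 117, 32, 23, 29, 21, 19, 23, 25, 25, 16, 28, 18, 21, 23, 24, 22, 114, 142, 145, 142, 145, 144, 143, 142, 144, 143, 118, 119, 74, 27, 33, 18]
w6 180 [145, 146, 143, 144, 145, 146, 145, 146, 145, 146, 142, 160, 160, 141, 127, 61, 35, 40, 40, 41, 37, 42, 43, 40, 40, 38, 41, 37, 35, 42, 42, 40, 85, 141, 141, 143, 143, 143, 142, 143, 142, 134, 134, 136, 71, 44, 38, 21]
w6 190 [139, 138, 140, 138, 138, 124, 125, 125, 125, 127, 127, 128, 127, 129, 125, 59, 35, 39, 39, 40, 44, 46, 41, 41, 45, 46, 42, 48, 47, 47, 23, 22, 82, 140, 140, 139, 140, 142, 139, 139, 65, 75, 73, 76, 78, 75, 61, 34]
w6 205 [133, 135, 134, 133, 133, 135, 132, 134, 131, 133, 123, 159, 158, 160, 93, 29, 17, 31, 25, 21, 27, 28, 22, 19, 24, 23, 24, 17, 27, 27, 22, 27, 96, 125, 127, 128, 128
[... 901 characters left out ...]
, 143, 143, 143, 146]
w7 205 [80, 80, 81, 81, 83, 83, 85, 85, 90, 91, 86, 89, 88, 69, 83, 58, 23, 22, 26, 18, 24, 30, 25, 26, 31, 27, 22, 25, 26, 29, 28, 22, 171, 208, 210, 211, 211, 212, 212, 212, 212, 214, 213, 215, 215, 215, 215, 217]
expected px far end, -y/+y edges [[312.4 172.5]
 [329.7 172.5]
 [312.8 223.4]
 [329.3 223.4]]
155 (np.int64(317), np.int64(329), 13)
170 (np.int64(315), np.int64(330), 16)
185 (np.int64(305), np.int64(330), 26)
200 (np.int64(304), np.int64(329), 26)
215 (np.int64(304), np.int64(329), 26)
230 (np.int64(313), np.int64(330), 18)
245 (np.int64(314), np.int64(330), 17)
260 None
275 None
290 (np.int64(314), np.int64(328), 15)
305 (np.int64(313), np.int64(330), 18)
```

Camera and tool agree: the held card shows 0.25 mm off its expected centre. The kerf also fits within 0.3 mm in two views. I move over the kerf and part-way down.

{"api": "carry_out", "payload": {"deltas": [[[0,0,-15,0,0],[0,0,-38,0,0],[0,0,-55,10,0],[0,0,-61.5,30,0],[0,0,-61.5,55,0],[0,0,-61.5,80,0],[0,0,-61.5,105,0],[0,0,-61.5,125,0],[0,0,-61.5,136,0],[0,0,-61.5,140,0],[0,0,-61.5,140,0],[0,0,-61.5,140,0],[0,0,-61.5,140,0],[0,0,-61.5,140,0]]]}}

```text
time: 12.65
position: [0.5206, 0.1777, 0.1118]
ee_rot: [3.067, 0.679, 0.004]
ft_force: [-0.2, 0.2, -1.7]
opening: 0.0077
grasp_force: 30.0
```

Run:
```python
from st import *
x=manip.state();T=x['position'];psi=2*np.arctan2(x['ee_rot'][1],x['ee_rot'][0]);print(T,psi,x['opening'])
q=np.array([.5255,.1641,.435]);d=T[:2]-q[:2];print('stand xy',q[2],[d@[np.cos(q[2]),np.sin(q[2])]*1000,d@[-np.sin(q[2]),np.cos(q[2])]*1000])
p=manip.grab_frame('wrist');I=rect(p,q);ys=gy[:,0]
for sl in [slice(0,15),slice(34,45)]:
    pr=I[:,sl].mean(1);print([(y,int(v)) for y,v in zip(ys,pr) if (5<=y<=22 or 44<=y<=50 or 54<y<58) and y==int(y)])
```

```text
[0.52062961 0.17771908 0.11183019] 0.4355516020476369 0.007733264101347965
stand xy 0.435 [np.float64(1.3224077133353744), np.float64(14.403167481539302)]
[(np.float64(5.0), 43), (np.float64(6.0), 42), (np.float64(7.0), 44), (np.float64(8.0), 43), (np.float64(9.0), 42), (np.float64(10.0), 43), (np.float64(11.0), 43), (np.float64(12.0), 44), (np.float64(13.0), 44), (np.float64(14.0), 44), (np.float64(15.0), 44), (np.float64(16.0), 43), (np.float64(17.0), 42), (np.float64(18.0), 43), (np.float64(19.0), 43), (np.float64(20.0), 43), (np.float64(21.0), 43), (np.float64(22.0), 44), (np.float64(44.0), 33), (np.float64(45.0), 33), (np.float64(46.0), 32), (np.float64(47.0), 32), (np.float64(48.0), 33), (np.float64(49.0), 31), (np.float64(50.0), 31), (np.float64(55.0), 32), (np.float64(56.0), 30), (np.float64(57.0), 32)]
[(np.float64(5.0), 90), (np.float64(6.0), 90), (np.float64(7.0), 89), (np.float64(8.0), 54), (np.float64(9.0), 19), (np.float64(10.0), 21), (np.float64(11.0), 19), (np.float64(12.0), 18), (np.float64(13.0), 20), (np.float64(14.0), 19), (np.float64(15.0), 19), (np.float64(16.0), 20), (np.float64(17.0), 21), (np.float64(18.0), 31), (np.float64(19.0), 56), (np.float64(20.0), 82), (np.float64(21.0), 92), (np.float64(22.0), 94), (np.float64(44.0), 88), (np.float64(45.0), 60), (np.float64(46.0), 54), (np.float64(47.0), 61), (np.float64(48.0), 83), (np.float64(49.0), 85), (np.float64(50.0), 87), (np.float64(55.0), 89), (np.float64(56.0), 111), (np.float64(57.0), 143)]
```

{"api": "carry_out", "payload": {"deltas": [[[0,0,0.5,0,0],[0,0,0.5,0,0],[0,0,0.5,0,0],[0,0,0.5,0,0],[0,0,0.5,0,0]]]}}

```text
time: 13.12
position: [0.5199, 0.1769, 0.1105]
ee_rot: [3.067, 0.679, -0.0]
ft_force: [0.3, -0.0, -0.8]
opening: 0.0078
grasp_force: 30.0
```

```bash
cat > pos.py <<'E'
from st import *
x=manip.state();T=x['position'];psi=2*np.arctan2(x['ee_rot'][1],x['ee_rot'][0])
q=np.array([.5255,.1641,.435]);d=T[:2]-q[:2];print(T,psi,'stand xy',d@[np.cos(q[2]),np.sin(q[2])]*1000,d@[-np.sin(q[2]),np.cos(q[2])]*1000,x['ft_force'],x['opening'])
E
python3 pos.py
```

```text
[0.51993626 0.17691324 0.11053298] 0.4357814042763673 stand xy 0.3540471937470971 13.964561308970278 [ 0.27151782 -0.03272727 -0.77415523] 0.007821285538680223
```

{"api": "carry_out", "payload": {"deltas": [[[0,0,0.7,3,0],[0,0,0.7,6,0],[0,0,0.7,9,0],[0,0,0.7,12,0],[0,0,0.7,14,0],[0,0,0.7,16,0],[0,0,0.7,18,0],[0,0,0.7,20,0],[0,0,0.7,22,0],[0,0,0.7,24,0],[0,0,0.7,24,0],[0,0,0.7,24,0]]]}}

```text
time: 14.12
position: [0.52, 0.1764, 0.0863]
ee_rot: [-3.067, -0.679, 0.001]
ft_force: [-0.1, 1.0, -2.4]
opening: 0.0074
grasp_force: 30.0
```

```bash
python3 pos.py
```

```text
[0.51996688 0.1763631  0.08626757] -5.847336633781628 stand xy 0.14998166160607757 13.45275434564344 [-0.0892244   0.97735204 -2.40851325] 0.007378117616044749
```

No contact force yet, and the card's lower edge is about 8 mm into the kerf. I continue to the floor.

{"api": "carry_out", "payload": {"deltas": [[[0,0,0,2,0],[0,0,0,4,0],[0,0,0,6,0],[0,0,0,8,0],[0,0,0,9,0],[0,0,0,10,0],[0,0,0,11,0],[0,0,0,11,0],[0,0,0,11,0]]]}}

```text
time: 14.87
position: [0.5227, 0.1772, 0.0775]
ee_rot: [-3.067, -0.679, -0.008]
ft_force: [1.1, 2.2, 8.1]
opening: 0.0077
grasp_force: 30.0
```

```bash
python3 pos.py
```

```text
[0.52273006 0.17716224 0.07752657] -5.847474284350479 stand xy 2.992588638959439 13.01303598192335 [1.09155319 2.19394972 8.06524538] 0.007698981005584439
```

{"api": "carry_out", "payload": {"deltas": [[[0,0,0,1,0],[0,0,0,2,0],[0,0,0,3,0],[0,0,0,4,0],[0,0,0,4,0],[0,0,0,4,0]]]}}

```text
time: 15.37
position: [0.5252, 0.1783, 0.0753]
ee_rot: [-3.066, -0.679, -0.017]
ft_force: [4.2, 2.8, 11.3]
opening: 0.0077
grasp_force: 30.0
```

Run:
```python
exec(open('pos.py').read())
print(x['wrist_torque'])
s=manip.grab_frame('side');m=manip.trace('card_fuse',s)
tx=np.array([np.cos(.435),np.sin(.435),0])
for z0 in (.032,.038,.044):
    o=np.array([T[0],T[1],z0]);print(z0,proj(s,np.array([o+[0,0,.055]+.045*tx,o+[0,0,.055]-.045*tx,o+[0,0,.066]-.031*tx])).round(1).tolist())
for r in m[:2]: print(r['score'],r['extent'],[(int(c),int(np.where(r['mask'][:,c])[0].min()),int(np.where(r['mask'][:,c])[0].max())) for c in np.where(r['mask'].any(0))[0][::4]])
```

```text
[0.52515881 0.17834849 0.0752688 ] -5.847319739244989 stand xy 5.6950475673671725 13.065311542543718 [ 4.19354329  2.84229416 11.27572904] 0.007704559189562017
[ 0.54214321 -0.60846642  0.01952134]
0.032 [[356.0, 154.0], [326.4, 161.0], [331.2, 156.5]]
0.038 [[356.1, 152.2], [326.4, 159.2], [331.3, 154.6]]
0.044 [[356.3, 150.3], [326.5, 157.3], [331.3, 152.7]]
0.72 [340.9, 165.4, 31.3, 16.9] [(325, 160, 171), (329, 155, 171), (333, 157, 170), (337, 157, 169), (341, 162, 168), (345, 161, 167), (349, 157, 166), (353, 156, 165)]
```

Only the far lower corner is bearing (torque shows contact about 55 mm ahead), because the card came out of the ejector slightly nose-down. The side view puts it near the floor. I unload, then release so the rear end settles.

{"api": "carry_out", "payload": {"deltas": [[[0,0,0,-2,0],[0,0,0,-4,0],[0,0,0,-4,0],[0,0,0,-4,0],[8,0,0,-4,0],[10,0,0,-4,0],[14,0,0,-4,0],[18,0,0,-4,0],[22,0,0,-4,0],[22,0,0,-4,0],[22,0,0,-4,0]]]}}

```text
time: 16.38
position: [0.52, 0.1761, 0.0753]
ee_rot: [3.067, 0.679, -0.001]
ft_force: [0.6, -0.8, -0.1]
opening: 0.0212
grasp_force: 0.0
```

```bash
cat > side.py <<'E'
exec(open('pos.py').read())
s=manip.grab_frame('side');m=manip.trace('card_fuse',s)
for r in m[:2]: print(r['score'],r['extent'],[(int(c),int(np.where(r['mask'][:,c])[0].min()),int(np.where(r['mask'][:,c])[0].max())) for c in np.where(r['mask'].any(0))[0][::4]])
tx=np.array([np.cos(.435),np.sin(.435),0])
for z0 in (.032,.038): 
    o=np.array([.5225,.1767,z0]);print(z0,proj(s,np.array([o+[0,0,.055]+.045*tx,o+[0,0,.055]-.045*tx,o+[0,0,.066]-.031*tx])).round(1).tolist())
E
python3 side.py
```

```text
[0.52002194 0.17611007 0.07529672] 0.4357414264479576 stand xy 0.0932790363352145 13.200082681948496 [ 0.63222124 -0.84529339 -0.06326401] 0.021211360415695234
0.5 [337.8, 165.2, 31.2, 18.1] [(323, 161, 172), (327, 155, 171), (331, 157, 170), (335, 158, 169), (339, 164, 168), (343, 164, 167), (347, 158, 166), (351, 157, 165)]
0.032 [[355.0, 154.3], [325.4, 161.3], [330.2, 156.8]]
0.038 [[355.2, 152.5], [325.4, 159.5], [330.3, 154.9]]
```

{"api": "carry_out", "payload": {"deltas": [[[26,0,0,-2,0],[26,0,0,-6,0],[26,0,0,-12,0],[26,0,0,-20,0],[26,0,0,-35,0],[26,0,0,-60,0],[26,0,0,-90,0],[26,0,0,-120,0],[26,-20,0,-150,0],[26,-50,0,-170,0],[26,-60,0,-180,0],[26,-60,0,-180,0],[26,-60,0,-180,0],[26,-60,0,-180,0]]]}}

```text
time: 17.65
position: [0.4661, 0.151, 0.2552]
ee_rot: [3.067, 0.679, 0.0]
ft_force: [0.1, 0.0, 0.3]
opening: 0.0263
grasp_force: 0.0
```

```bash
python3 side.py
python3 - <<'E'
from st import *
p=manip.grab_frame('wrist');pickle.dump(p,open('w8.pkl','wb'));q=np.array([.5255,.1641,.435])
r=manip.trace('card_fuse',p)[0];m=r['mask'];print(r['score'],r['extent'])
print('expected z.087',proj(p,W(q,[(45,9,87),(45,17,87),(-45,9,87),(-45,17,87),(-31,13,98),(-45,9,95),(45,9,95)])).round(1).tolist())
for y in np.where(m.any(1))[0][::6]:
    c=np.where(m[y])[0];print(y,c.min(),c.max())
g=cv2.cvtColor(p['frame'],cv2.COLOR_RGB2GRAY);e=np.round(r['extent']).astype(int)
for y in (e[1]-e[3]//2+6,e[1],e[1]+15): print(y,g[y,e[0]-20:e[0]+20].tolist(),e[0]-20)
c=manip.grab_frame('side')
for n in ['card_posts','card_plug','card_toggles','glue','wagon','pot','screwdriver']: print(n,[(round(a['score'],2),np.round(a['extent']).tolist()) for a in manip.recognise(n,c)[:1]])
E
```

```text
[0.46612725 0.15097374 0.25524993] 0.43573270523816526 stand xy -59.374907154780914 13.116483099773905 [0.1175433  0.01314061 0.31543277] 0.026295311221773393
0.56 [337.4, 163.4, 32.3, 20.6] [(323, 162, 171), (327, 156, 171), (331, 157, 171), (335, 158, 169), (339, 157, 168), (343, 156, 167), (347, 155, 166), (351, 154, 165)]
0.032 [[355.0, 154.3], [325.4, 161.3], [330.2, 156.8]]
0.038 [[355.2, 152.5], [325.4, 159.5], [330.3, 154.9]]
0.9 [322.4, 124.0, 16.9, 89.4]
expected z.087 [[325.9, 77.6], [317.6, 77.6], [325.5, 169.7], [317.7, 169.7], [321.6, 157.6], [325.6, 171.1], [326.0, 76.8]]
79 320 324
85 319 326
91 315 326
97 313 327
103 319 326
109 313 326
115 313 326
121 313 326
127 316 326
133 314 326
139 313 326
145 313 327
151 313 328
157 314 330
163 317 326
169 321 323
86 [147, 146, 134, 133, 150, 151, 151, 152, 153, 154, 155, 159, 156, 151, 131, 79, 73, 47, 65, 68, 69, 64, 67, 72, 37, 146, 148, 150, 151, 151, 149, 150, 145, 145, 145, 145, 143, 142, 142, 138] 302
124 [159, 160, 159, 114, 149, 154, 152, 153, 152, 154, 156, 131, 157, 161, 160, 160, 82, 52, 60, 62, 59, 61, 66, 67, 53, 147, 148, 149, 149, 153, 150, 147, 147, 147, 146, 145, 148, 150, 151, 152] 302
139 [96, 97, 100, 81, 91, 94, 94, 91, 91, 96, 94, 103, 88, 88, 85, 90, 72, 28, 24, 30, 50, 36, 26, 29, 34, 91, 88, 121, 150, 134, 151, 149, 147, 128, 148, 147, 146, 132, 150, 150] 302
card_posts [(0.68, [344.0, 254.0, 48.0, 20.0])]
card_plug [(0.74, [346.0, 263.0, 48.0, 17.0])]
card_toggles [(0.67, [344.0, 262.0, 49.0, 16.0])]
glue [(0.94, [366.0, 198.0, 15.0, 48.0])]
wagon [(0.75, [311.0, 208.0, 64.0, 25.0])]
pot [(0.74, [267.0, 273.0, 17.0, 24.0])]
screwdriver [(0.62, [302.0, 192.0, 15.0, 13.0])]
```

The released card matches its expected pose in the kerf within about 1 mm in both views, and everything else stands where it was. I hand the job in.

```bash
python3 -c "
from plant import manip
print(manip.hand_in())"
```

```text
the job is handed in; nothing more can be done
None
```

The dead card stands released and upright in the 10 mm kerf, on its floor to about 1 mm in the last side and wrist views; the job is handed in after about 18 s, and no verdict came back.

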